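Put the doming stakes away in order of size

TASK

Put the four steel doming stakes away on the wooden storage board, one standing upright in the middle of each leather disc, in order of size: the smallest on the disc next to the upright round post, then each next larger one along the row, so that the largest stands farthest from the post. Do not tip any of them over on the way.

Things in the scene. Friction and masses are not known exactly. Their poses are not given: they have to be found in the camera images.
- stake1: The smallest of four loose steel doming stakes, upright on its foot, round about its vertical axis: foot 20 mm wide and 8 mm high, narrower dark neck to 20 mm, head 20 mm wide with straight sides from 20 to 38 mm up (grip here) and a half-ball top; 48 mm high in all. About 80 g, give or take a quarter. Origin: centre of its underside; z up its axis.
- stake2: The second smallest of four loose steel doming stakes, upright on its foot, round about its vertical axis: foot 29 mm wide and 8 mm high, narrower dark neck to 20 mm, head 29 mm wide with straight sides from 20 to 38 mm up (grip here) and a half-ball top; 52.5 mm high in all. About 160 g, give or take a quarter. Origin: centre of its underside; z up its axis.
- stake3: The second largest of four loose steel doming stakes, upright on its foot, round about its vertical axis: foot 38 mm wide and 8 mm high, narrower dark neck to 20 mm, head 38 mm wide with straight sides from 20 to 38 mm up (grip here) and a half-ball top; 57 mm high in all. About 270 g, give or take a quarter. Origin: centre of its underside; z up its axis.
- stake4: The largest of four loose steel doming stakes, upright on its foot, round about its vertical axis: foot 48 mm wide and 8 mm high, narrower dark neck to 20 mm, head 48 mm wide with straight sides from 20 to 38 mm up (grip here) and a half-ball top; 62 mm high in all. About 430 g, give or take a quarter. Origin: centre of its underside; z up its axis.
- disc1: Fixed brown leather disc, 50 mm wide, 3 mm thick, at one end of the row, next to disc2. All four, disc1 to disc4, lie in a straight row 70 mm apart along the middle of a fixed wooden board (360 mm along the row, 80 mm across, 12 mm high). Origin: centre of its underside, on the board's top; y axis along the row towards disc4, x across it, z up.
- disc2: Fixed brown leather disc, 50 mm wide, 3 mm thick, second in the row, between disc1 and disc3. All four, disc1 to disc4, lie in a straight row 70 mm apart along the middle of a fixed wooden board (360 mm along the row, 80 mm across, 12 mm high). Origin: centre of its underside, on the board's top; y axis along the row towards disc4, x across it, z up.
- disc3: Fixed brown leather disc, 50 mm wide, 3 mm thick, third in the row, between disc2 and disc4. All four, disc1 to disc4, lie in a straight row 70 mm apart along the middle of a fixed wooden board (360 mm along the row, 80 mm across, 12 mm high). Origin: centre of its underside, on the board's top; y axis along the row towards disc4, x across it, z up.
- disc4: Fixed brown leather disc, 50 mm wide, 3 mm thick, at the other end of the row, next to disc3. All four, disc1 to disc4, lie in a straight row 70 mm apart along the middle of a fixed wooden board (360 mm along the row, 80 mm across, 12 mm high). Origin: centre of its underside, on the board's top; y axis along the row towards disc4, x across it, z up.
- post: Fixed plain round brass post with a flat top, 18 mm wide and 47 mm high, upright on the board at one end of the row, 53 mm from the centre of the nearest disc, which is disc1 at some starts and disc4 at others. At the row's other end lies a flat pale wooden square instead, 30 mm wide and 10 mm high. Origin: centre of its underside, on the board's top.
Mind the look-alikes: they are no part of the job. Leave any orange or turquoise look-alike of the stake2 alone. Leave any purple look-alike of the stake1 alone.

How it is judged:
At the end, for the whole second after the job is handed in: One stake stands on each disc, smallest beside the post, then by size to the largest at the far end: each within 12 mm of its disc centre, its underside less than 7 mm above the board, upright within 0.1 rad, released and at rest (under 0.02 m/s and 0.2 rad/s) (((horizontal distance between post and disc1 below 0.1 m and horizontal distance between stake1 and disc1 below 0.012 m and z of stake1 in the frame of disc1 below 0.007 m and angle between each of stake1, stake2, stake3, stake4's own z axis and vertical below 0.1 rad and horizontal distance between stake2 and disc2 below 0.012 m and z of stake2 in the frame of disc2 below 0.007 m and horizontal distance between stake3 and disc3 below 0.012 m and z of stake3 in the frame of disc3 below 0.007 m and horizontal distance between stake4 and disc4 below 0.012 m and z of stake4 in the frame of disc4 below 0.007 m) or (horizontal distance between post and disc4 below 0.1 m and horizontal distance between stake1 and disc4 below 0.012 m and z of stake1 in the frame of disc4 below 0.007 m and angle between each of stake1, stake2, stake3, stake4's own z axis and vertical below 0.1 rad and horizontal distance between stake2 and disc3 below 0.012 m and z of stake2 in the frame of disc3 below 0.007 m and horizontal distance between stake3 and disc2 below 0.012 m and z of stake3 in the frame of disc2 below 0.007 m and horizontal distance between stake4 and disc1 below 0.012 m and z of stake4 in the frame of disc1 below 0.007 m)) and linear speed of each of stake1, stake2, stake3, stake4 below 0.02 m/s and angular speed of each of stake1, stake2, stake3, stake4 below 0.2 rad/s); the robot touches nothing.
It fails at once if a stake is tipped over (leans more than 0.7 rad) (angle between any of stake1, stake2, stake3, stake4's own z axis and vertical above 0.7 rad).
It also fails if it takes over 102 s, if anything falls off the work surface, if the arm or the gripper's body presses on something with over 40 N, if the wrist force passes 120 N, or if a joint passes its speed limit or range.

ROBOT

A 7-joint arm with a two-finger parallel gripper is mounted at the origin on the work surface. World frame = base frame: x ahead of the robot, y to its left, z up, the work surface at z = 0. Lengths are in m, angles in rad, forces in N, time in s.
With the tool pointing down it reaches from about 0.4 to 0.85 m from the base axis. Payload 10.4 kg.
Tool frame: the origin (TCP) lies at the very end of the fingers, on their centre line; the grasp point (between the pads) lies 19 mm behind it (grip_point_offset is the distance from the TCP to the grasp point, in m); z points along the fingers, y is the line along which they close (so a half turn about z gives the same grasp; the last joint's range is limited). The gripper opens to 87 mm and grips with 3 to 60 N. Pads are 19 mm wide; open, the fingers measure 117 mm over their backs; the gripper's body (75 mm by 190 mm) begins 51 mm behind the grasp point.
Start: joints at [-1.162, 0.332, -0.065, 1.46, 0.022, 1.35, -0.088], TCP at [0.262, 0.568, 0.223] pointing down, gripper open.
Joint ranges: [-2.6, 2.6], [-0.5, 2.12], [-1.47, 1.34], [0.16, 2.42], [-1.27, 4.41], [0.06, 2.06], [-2.6, 2.6]. Speed limits (rad/s): [2.22, 2.22, 2.79, 2.79, 3.14, 3.14, 3.14].

INTERFACE

Orientations are given as a unit quaternion [x, y, z, w].
In Python, from bench import * gives the robot as it stands.
- The arm moves only by the tool play_rows, never from a script. Its argument "increments" is text: rows parted by semicolons, each of 7 numbers parted by spaces: the turn, a rotation vector about the tool's x, y, z in rad, then the shift along the tool's x, y, z in m, then the opening, from 0 (shut) to 1 (fully open). A call has 1 to 8 rows; each row is the pose to reach, as a shift and turn from the pose commanded when the call began, along the tool's axes at that moment; what a row does not reach only later rows make up. A row lasts 1/10 s, in which the tool goes at most 50 mm and 8.59 degrees, less where a joint would pass 70% of its speed; a pose out of reach is approached as far as the arm can. A call with a gripper value outside its range is refused whole. The fingers move at their own pace and stop on an object; "grip_force" is the grip in N (left out, the last holds). Time passes only in rows, so rows that repeat a pose let the fingers close. It gives the time, the measured TCP pose, the force, the opening and the grip force at its end, in the units of the state.
- read_state(): the state, without advancing time (a new reading comes with each control period).
- camera(name): name is "side" or "top" or "wrist"; returns a dict with "color" (420x560x3 uint8, red, green, blue), "fx", "fy", "cx", "cy" (pixels), "k1" (the pictures are not rectified: a ray, as slopes to the right and down, at radius r is drawn at 1 + k1 r^2 times it, then the intrinsics apply), "camera_from_world" (4x4, takes a point from world to camera coordinates); the wrist camera has in their place "mount" (4x4, takes a point from camera to tool coordinates, whose origin is the TCP and whose axes are the flange's). Camera axes: x right, y down, z forward; pixel columns grow to the right and rows downward; lengths in m; the calibration is good to about 2 mm. A picture is of the moment at which its call begins: read the wrist's pose just before it. There is no depth.
- close_job(): hands the job in; it is judged then, once.
The state is a dict: "time": time; "joint_positions": joint angles; "joint_vel": joint speeds; "joint_torque": joint torques, N m; "ee_pos": TCP position; "eef_rot": TCP orientation; "ft_force": force on the tool from outside, world axes, zero at the start; "torque": the same for the moment, N m; "width": finger opening in m; "grip_force": force on a finger pad.
Only numpy, scipy, OpenCV 4.12 (cv2) and the standard library are available. Lean on these libraries where they do the work, as an engineer would, in place of code of your own. Each camera call takes 0.05 s, during which the arm holds its last target. There are 200 camera calls.

## Working session

There is one attempt and no reset: what is moved stays moved. The work goes in short steps, Python scripts to look and compute and a tool call to move; the robot and the scene stay as the last step left them, time stands still between calls to the robot, and variables do not carry over. Pictures are saved under pics/ and viewed, at most 14 in all, crops included, and the job is handed in when it is done.

Besides the shell and the picture viewer there is one more tool, called by a JSON object that holds its "op" and its "data". play_rows: Moves the arm, as the interface text tells. Its arguments: {"type":"object","properties":{"increments":{"type":"string"},"grip_force":{"type":"number"}},"required":["increments"]}

```bash
mkdir -p pics && cat > h.py <<'E'
from bench import *
import numpy as np, cv2
from scipy.spatial.transform import Rotation as R
def ray(c,u,v,T=None):
    d=np.array([(u-c["cx"])/c["fx"],(v-c["cy"])/c["fy"]]); s=d.copy()
    for _ in range(20): s=d/(1+c["k1"]*(s@s))
    w=T if T is not None else np.linalg.inv(c["camera_from_world"])
    return w[:3,3], w[:3,:3]@np.array([s[0],s[1],1.])
def onz(c,u,v,z,T=None):
    o,d=ray(c,u,v,T); return o+d*(z-o[2])/d[2]
def wristT(c,st):
    T=np.eye(4);T[:3,:3]=R.from_quat(st["eef_rot"]).as_matrix();T[:3,3]=st["ee_pos"]
    return T@np.array(c["mount"])
def save(n,im): cv2.imwrite("pics/"+n+".png",cv2.cvtColor(im,cv2.COLOR_RGB2BGR))
E
python3 - <<'E'
from h import *
import pickle
s=read_state();print(s)
for n in("top","side"):
    c=camera(n);save(n,c["color"]);pickle.dump(c,open(n+".pkl","wb"))
    print(n,np.linalg.inv(c["camera_from_world"]).round(3),c["fx"],c["k1"])
E
```

```text
{'time': 0.0, 'joint_positions': array([-1.16159307,  0.33287438, -0.06471956,  1.46097545,  0.02158811,
        1.34992097, -0.08853025]), 'joint_vel': array([-1.23875138e-04, -2.48365735e-03, -1.25827321e-03, -6.04831083e-05,
       -1.03901217e-04,  1.23219655e-03, -1.50952347e-03]), 'joint_torque': array([-5.95520960e-04, -6.23267269e+01,  2.44048593e-02, -3.89898384e+01,
       -6.13406883e-02,  3.98513430e-02,  1.01666101e-04]), 'ee_pos': array([0.26138831, 0.56726176, 0.22173614]), 'eef_rot': array([ 2.14224572e-01,  9.76784154e-01, -7.29513887e-04, -1.32788699e-04]), 'ft_force': array([-0.06289006,  0.89122858, -0.7272931 ]), 'torque': array([ 0.01172814, -0.02780815, -0.02450284]), 'grip_force': 0.0, 'width': 0.0868350319375336}
top [[-0.02  -0.996  0.082  0.437]
 [-0.999  0.023  0.03  -0.009]
 [-0.032 -0.081 -0.996  0.838]
 [ 0.     0.     0.     1.   ]] 415.3800192713363 0.04223475575794697
side [[ 0.814 -0.433  0.387  0.153]
 [-0.58  -0.595  0.556 -0.531]
 [-0.011 -0.677 -0.736  0.751]
 [ 0.     0.     0.     1.   ]] 466.2156289278795 -0.15557403523266936
```

View pics/top.png

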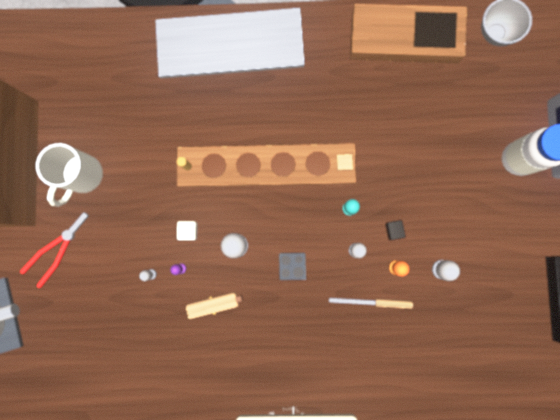

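View pics/side.png

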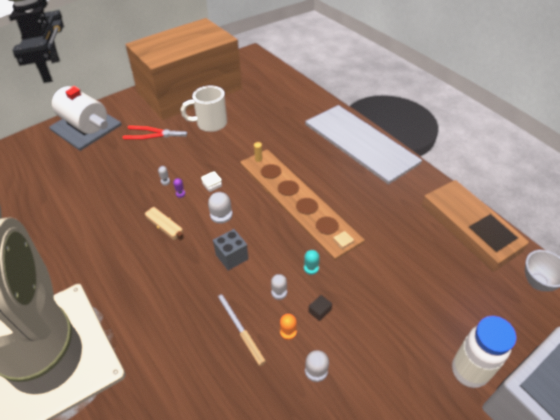

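The top view shows the post at (182,162) and the discs at about (214,166), (248,165), (283,164) and (318,163). Stake1 is at (148,275), stake4 at (233,246), stake2 at (358,250) and stake3 at (448,270). The purple, teal and orange look-alikes are at (178,269), (352,207) and (400,269). The side view agrees: stake1 (164,175), stake4 (220,206), stake2 (279,286), stake3 (317,364).

```bash
cat > m.py <<'E'
from h import *
import pickle
from itertools import combinations
def comps(mask,mn=15):
    n,l,s,ce=cv2.connectedComponentsWithStats(mask.astype(np.uint8))
    return [(ce[i],s[i]) for i in range(1,n) if s[i][4]>mn]
top,side=[pickle.load(open(n+".pkl","rb")) for n in("top","side")]
guess={"1":((148,275),(164,175)),"2":((358,250),(279,286)),"3":((448,270),(317,364)),"4":((233,246),(220,206))}
rad={"1":.010,"2":.0145,"3":.019,"4":.024}
def head(c,g):
    h=cv2.cvtColor(c["color"],cv2.COLOR_RGB2HSV).astype(int)
    m=((h[...,1]<70)&(h[...,2]>95)).astype(np.uint8)
    L=cv2.connectedComponents(m)[1]; y,x=g[1],g[0]
    w=L[y-4:y+5,x-4:x+5];lab=np.bincount(w[w>0]).argmax()
    mm=(L==lab).astype(np.uint8); d=cv2.distanceTransform(np.pad(mm,1),cv2.DIST_L2,5)[1:-1,1:-1]
    r=d.max();ys,xs=np.where(d>r-.7);return (xs.mean(),ys.mean(),r)
for k,(a,b) in guess.items():
    for c,g in((top,a),(side,b)):
        u,v,r=head(c,g);p=onz(c,u,v,.036)
        o,_=ray(c,u,v);print("stake",k,np.round((u,v,r),1),"px->mm r",round(1000*r*np.linalg.norm(p-o)/c["fx"],1),p[:2].round(4))
# discs
for nm,c,gs in(("top",top,[(214,166),(248,165),(283,164),(318,163)]),("side",side,[(271,171),(288,188),(307,206),(326,226)])):
    lab=cv2.cvtColor(c["color"],cv2.COLOR_RGB2LAB).astype(int)
    P=[]
    for g in gs:
        ref=np.median(lab[g[1]-3:g[1]+4,g[0]-3:g[0]+4].reshape(-1,3),0)
        m=(np.abs(lab-ref).sum(2)<26).astype(np.uint8)
        m[:, :g[0]-17]=0;m[:,g[0]+18:]=0;m[:g[1]-17]=0;m[g[1]+18:]=0
        L=cv2.connectedComponents(m,connectivity=4)[1];mm=(L==L[g[1],g[0]]).astype(np.uint8)
        cs,_=cv2.findContours(mm,0,cv2.CHAIN_APPROX_NONE);k=max(cs,key=len)
        e=cv2.fitEllipse(k);p=onz(c,*e[0],.015);P.append(p[:2]);print(nm,np.round(e[0],1),np.round(e[1],1),mm.sum(),p[:2].round(4))
    P=np.array(P);print(np.linalg.norm(np.diff(P,axis=0),axis=1).round(4))
E
python3 m.py
```

```text
stake 1 [147.  274.8   5.8] px->mm r 11.9 [0.3891 0.2803]
stake 1 [162.5 172.    5. ] px->mm r 11.9 [0.3878 0.2813]
stake 2 [357.5 250.    8. ] px->mm r 15.6 [ 0.4282 -0.1248]
stake 2 [278.5 286.5   8.2] px->mm r 15.2 [ 0.4238 -0.1332]
stake 3 [445.8 269.9  10.4] px->mm r 21.3 [ 0.388 -0.288]
stake 3 [316.4 365.2  12. ] px->mm r 20.3 [ 0.3843 -0.2956]
stake 4 [233.3 245.4  12.6] px->mm r 24.6 [0.4417 0.1134]
stake 4 [219.6 206.8  11.6] px->mm r 24.9 [0.4393 0.1056]
top [213.4 165.4] [22.9 23.7] 460 [0.6035 0.1551]
top [247.8 164.6] [23.3 23.9] 471 [0.6032 0.0855]
top [282.6 164.1] [22.9 24.3] 470 [0.6026 0.0155]
top [317.6 163.2] [23.2 23.8] 466 [ 0.6024 -0.0545]
[0.0696 0.07   0.07  ]
side [270.4 171.2] [13.  18.9] 214 [0.6037 0.1539]
side [287.6 187.9] [14.1 19.7] 242 [0.6032 0.0844]
side [306.4 205.9] [14.8 20.7] 266 [0.6029 0.0144]
side [326.6 225.3] [16.4 21.3] 300 [ 0.6028 -0.0553]
[0.0695 0.07   0.0698]
```

```bash
cat >> m.py <<'E'
print()
for k,(a,b) in guess.items():
    A=[];B=[]
    for c,g in((top,a),(side,b)):
        o,d=ray(c,*head(c,g)[:2]);d/=np.linalg.norm(d);M=np.eye(3)-np.outer(d,d);A.append(M);B.append(M@o)
    p=np.linalg.solve(A[0]+A[1],B[0]+B[1]);print(k,p.round(4),[round(float(np.linalg.norm(M@p-q)),4) for M,q in zip(A,B)])
s=read_state();print("closing axis",R.from_quat(s["eef_rot"]).as_matrix().round(4));print(np.array(camera("wrist")["mount"]).round(3))
E
python3 m.py | sed -n '/^$/,$p'
```

```text
1 [0.3884 0.2807 0.0361] [0.0008, 0.0008]
2 [ 0.4282 -0.1266  0.0241] [0.0001, 0.0001]
3 [ 0.3876 -0.2919  0.0251] [0.0003, 0.0003]
4 [0.4424 0.1145 0.0265] [0.0008, 0.0008]
closing axis [[-9.083e-01  4.184e-01 -5.000e-04]
 [ 4.184e-01  9.083e-01 -1.100e-03]
 [-0.000e+00 -1.200e-03 -1.000e+00]]
[[ 0.001 -0.965 -0.264  0.071]
 [ 1.     0.001 -0.     0.001]
 [ 0.    -0.264  0.965 -0.163]
 [ 0.     0.     0.     1.   ]]
```

{"op": "play_rows", "data": {"increments": "0 0 1.139 -0.235 -0.2067 0.02 1;0 0 1.139 -0.235 -0.2067 0.02 1;0 0 1.139 -0.235 -0.2067 0.02 1;0 0 1.139 -0.235 -0.2067 0.02 1;0 0 1.139 -0.235 -0.2067 0.02 1;0 0 1.139 -0.235 -0.2067 0.02 1;0 0 1.139 -0.235 -0.2067 0.02 1;0 0 1.139 -0.235 -0.2067 0.02 1"}}

```text
time: 0.95
ee_pos: [0.3897, 0.2786, 0.2025]
eef_rot: [0.711, 0.703, -0.0, 0.0]
ft_force: [-0.6, 0.8, 0.1]
width: 0.0873
grip_force: 0.0
```

{"op": "play_rows", "data": {"increments": "0 0 0 0 0 0 0.7;0 0 0 0 0 0 0.7;0 0 0 0 0 0 0.7"}}

```text
time: 1.25
ee_pos: [0.3882, 0.282, 0.2025]
eef_rot: [0.706, 0.708, -0.0, -0.0]
ft_force: [0.6, 0.3, -0.0]
width: 0.0705
grip_force: 0.0
```

```bash
cat > w.py <<'E'
from h import *
import sys
n=sys.argv[1]
s=read_state();c=camera("wrist");T=wristT(c,s);save(n,c["color"])
print(s["time"],s["ee_pos"].round(4),R.from_quat(s["eef_rot"]).as_matrix().round(3).tolist(),s["width"],s["joint_positions"].round(2))
h=cv2.cvtColor(c["color"],cv2.COLOR_RGB2HSV).astype(int)
m=((h[...,1]<70)&(h[...,2]>95)).astype(np.uint8)
L=cv2.connectedComponents(m)[1]
for i in range(1,L.max()+1):
    mm=(L==i).astype(np.uint8)
    if mm.sum()<150: continue
    k=max(cv2.findContours(mm,0,cv2.CHAIN_APPROX_NONE)[0],key=len)
    x,y,w,hh=cv2.boundingRect(k);d=cv2.distanceTransform(np.pad(mm,1),cv2.DIST_L2,5)[1:-1,1:-1]
    r=d.max();ys,xs=np.where(d>r-1);u,v=xs.mean(),ys.mean()
    p=onz(c,u,v,.038,T);print("blob",(x,y,w,hh),mm.sum(),(round(u),round(v)),"r mm",round(1000*r*np.linalg.norm(p-T[:3,3])/c["fx"],1),p[:2].round(4))
E
python3 w.py w1
```

```text
1.25 [0.3882 0.282  0.2025] [[-0.003, 1.0, -0.0], [1.0, 0.003, -0.0], [-0.0, -0.0, -1.0]] 0.07052403626278717 [-0.91  0.02  0.19  1.87 -0.    1.25 -0.72]
blob (360, 0, 60, 50) 1015 (373, 8) r mm 7.9 [0.4652 0.4389]
blob (447, 0, 113, 82) 7706 (502, 40) r mm 42.9 [0.5804 0.4179]
blob (270, 173, 21, 28) 494 (280, 187) r mm 9.8 [0.3892 0.2867]
blob (344, 237, 40, 37) 667 (353, 247) r mm 6.2 [0.4587 0.2288]
blob (111, 284, 340, 64) 11155 (327, 315) r mm 20.0 [0.4372 0.1544]
blob (377, 399, 116, 11) 480 (395, 405) r mm 5.2 [0.52   0.0371]
```

View pics/w1.png

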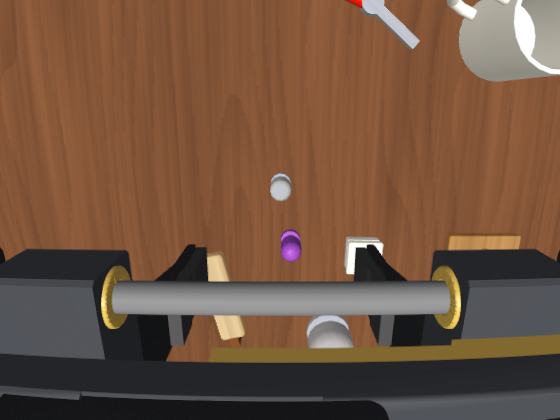

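Stake1 is at (280,190), directly under the tool, with purple beside it at (290,245). I'll descend and grip.

{"op": "play_rows", "data": {"increments": "0 0 0 0.001 0.0005 0.05 0.7;0 0 0 0.001 0.0005 0.1 0.7;0 0 0 0.001 0.0005 0.14 0.7;0 0 0 0.001 0.0005 0.17 0.7;0 0 0 0.001 0.0005 0.191 0.7;0 0 0 0.001 0.0005 0.191 0.7;0 0 0 0.001 0.0005 0.191 0.7"}}

```text
time: 2.0
ee_pos: [0.389, 0.2829, 0.012]
eef_rot: [0.707, 0.708, -0.0, 0.0]
ft_force: [0.9, 1.0, 0.3]
width: 0.0609
grip_force: 0.0
```

{"op": "play_rows", "data": {"increments": "0 0 0 0 0 0 0;0 0 0 0 0 0 0;0 0 0 0 0 0 0;0 0 0 0 0 0 0;0 0 0 0 0 0 0;0 0 0 0 0 0 0;0 0 0 0 0 0 0;0 0 0 0 0 0 0", "grip_force": 25}}

```text
time: 2.8
ee_pos: [0.389, 0.2826, 0.0116]
eef_rot: [0.707, 0.707, 0.0, -0.0]
ft_force: [-1.0, 0.5, 0.7]
width: 0.0188
grip_force: 25.0
```

{"op": "play_rows", "data": {"increments": "0 0 0 0 0 -0.02 0;0 0 0 0 0 -0.06 0;0 0 0 0 0 -0.1 0;0 0 0 -0.015 0.03 -0.11 0;0 0 0 -0.035 0.06 -0.11 0;0 0 0 -0.055 0.09 -0.11 0;0 0 0 -0.075 0.12 -0.11 0;0 0 0 -0.09 0.15 -0.11 0"}}

```text
time: 3.6
ee_pos: [0.5401, 0.191, 0.1215]
eef_rot: [0.707, 0.707, -0.0, 0.0]
ft_force: [0.1, 0.6, -1.2]
width: 0.0188
grip_force: 25.0
```

{"op": "play_rows", "data": {"increments": "0 0 0 -0.02 0.03 0 0;0 0 0 -0.03 0.05 0 0;0 0 0 -0.038 0.0645 0 0;0 0 0 -0.038 0.0645 0 0;0 0 0 -0.038 0.0645 0 0;0 0 0 -0.038 0.0645 0 0"}}

```text
time: 4.2
ee_pos: [0.6026, 0.1556, 0.1214]
eef_rot: [0.707, 0.708, -0.0, -0.0]
ft_force: [0.4, 0.2, -0.7]
width: 0.019
grip_force: 25.0
```

```bash
python3 w.py w2; python3 - <<'E'
from h import *
c=camera("top");s=camera("side")
save("t2",np.hstack([cv2.resize(c["color"][110:230,120:270],None,fx=2.6,fy=2.6),cv2.resize(s["color"][90:210,200:350],None,fx=2.6,fy=2.6)]))
E
```

```text
4.2 [0.6026 0.1556 0.1214] [[-0.001, 1.0, -0.001], [1.0, 0.001, 0.0], [0.0, -0.001, -1.0]] 0.019004523953832404 [-0.6   0.41  0.34  1.61 -0.15  1.15 -0.22]
blob (508, 62, 52, 217) 8409 (535, 246) r mm 21.3 [0.7948 0.1333]
blob (77, 114, 59, 50) 2709 (107, 138) r mm 18.6 [0.4865 0.2108]
blob (32, 226, 84, 54) 3017 (69, 258) r mm 18.6 [0.4456 0.1236]
blob (259, 237, 44, 45) 1502 (277, 267) r mm 11.0 [0.6013 0.118 ]
blob (0, 282, 89, 32) 2386 (45, 297) r mm 12.9 [0.4192 0.0897]
blob (474, 283, 86, 75) 4141 (523, 307) r mm 21.0 [0.7952 0.0815]
blob (222, 287, 118, 29) 3344 (278, 301) r mm 11.5 [0.6022 0.09  ]
blob (380, 402, 59, 6) 166 (397, 404) r mm 2.1 [ 0.7031 -0.0093]
```

View pics/w2.png

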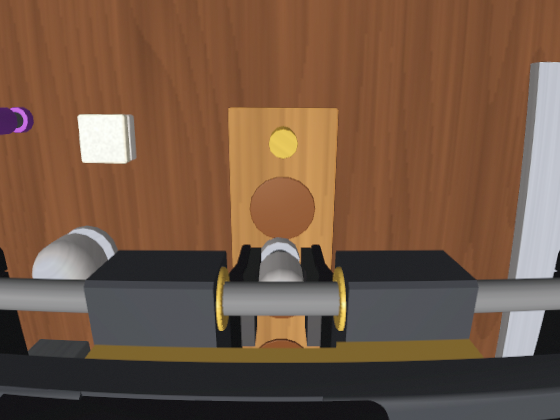

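The wrist view shows stake1 held upright between the fingers at (280,265). Its foot edge is at about (280,238), and the target disc is centred at (282,208).

```bash
python3 - <<'E'
from h import *
s=read_state();c=camera("wrist");T=wristT(c,s);z=s["ee_pos"][2]
print("disc",onz(c,282,208,.015,T).round(4),"post top",onz(c,283.5,143.5,.059,T).round(4))
for zz in(z-.0116,z-.0036):print("foot edge",onz(c,280,237.5,zz,T).round(4),"ee",s["ee_pos"].round(4))
E
```

```text
disc [0.6052 0.1558 0.015 ] post top [0.6059 0.2082 0.059 ]
foot edge [0.604  0.1659 0.1101] ee [0.6029 0.1554 0.1217]
foot edge [0.604  0.1688 0.1181] ee [0.6029 0.1554 0.1217]
```

{"op": "play_rows", "data": {"increments": "0 0 0 -0.001 0.001 0.04 0;0 0 0 -0.001 0.001 0.07 0;0 0 0 -0.001 0.001 0.085 0;0 0 0 -0.001 0.001 0.091 0;0 0 0 -0.001 0.001 0.0945 0;0 0 0 -0.001 0.001 0.0945 0;0 0 0 -0.001 0.001 0.0945 0;0 0 0 -0.001 0.001 0.0945 0"}}

```text
time: 5.2
ee_pos: [0.6051, 0.1538, 0.0281]
eef_rot: [0.707, 0.707, 0.001, 0.0]
ft_force: [-0.4, -0.0, -1.4]
width: 0.0188
grip_force: 25.0
```

{"op": "play_rows", "data": {"increments": "0 0 0 0 0 0 0.27;0 0 0 0 0 0 0.35;0 0 0 0 0 0 0.5;0 0 0 0 0 0 0.6;0 0 0 0 0 0 0.6;0 0 0 0 0 -0.03 0.6;0 0 0 0 0 -0.07 0.6;0 0 0 0 0 -0.11 0.6"}}

```text
time: 6.0
ee_pos: [0.6041, 0.1534, 0.1381]
eef_rot: [0.707, 0.707, -0.0, -0.0]
ft_force: [0.8, 0.4, 0.0]
width: 0.052
grip_force: 0.0
```

{"op": "play_rows", "data": {"increments": "0 0 0 -0.28 -0.176 -0.06 0.6;0 0 0 -0.28 -0.176 -0.06 0.6;0 0 0 -0.28 -0.176 -0.06 0.6;0 0 0 -0.28 -0.176 -0.06 0.6;0 0 0 -0.28 -0.176 -0.06 0.6;0 0 0 -0.28 -0.176 -0.06 0.6;0 0 0 -0.28 -0.176 -0.06 0.6;0 0 0 -0.28 -0.176 -0.06 0.6"}}

```text
time: 6.8
ee_pos: [0.4267, -0.1307, 0.1982]
eef_rot: [0.71, 0.705, 0.001, 0.0]
ft_force: [0.4, 0.4, -0.2]
width: 0.0522
grip_force: 0.0
```

{"op": "play_rows", "data": {"increments": "0 0 0 0 0 0 0.6;0 0 0 0 0 0 0.6"}}

```text
time: 7.0
ee_pos: [0.4289, -0.1255, 0.1969]
eef_rot: [0.707, 0.708, 0.0, -0.0]
ft_force: [0.0, -0.3, 0.8]
width: 0.0522
grip_force: 0.0
```

```bash
python3 w.py w3; python3 - <<'E'
from h import *
c=camera("top");s=camera("side")
save("t3",np.hstack([cv2.resize(c["color"][110:230,120:270],None,fx=2.6,fy=2.6),cv2.resize(s["color"][90:210,200:350],None,fx=2.6,fy=2.6)]))
E
```

```text
7.0 [ 0.4289 -0.1255  0.1969] [[-0.001, 1.0, -0.0], [1.0, 0.001, 0.0], [0.0, -0.0, -1.0]] 0.052213172882578866 [-0.37 -0.08  0.54  1.97  0.04  1.25  0.15]
blob (213, 9, 63, 66) 4057 (244, 41) r mm 28.4 [0.4001 0.0031]
blob (174, 129, 8, 92) 736 (178, 174) r mm 3.7 [ 0.338  -0.1084]
blob (263, 172, 32, 39) 963 (279, 192) r mm 13.8 [ 0.4285 -0.1247]
blob (0, 282, 18, 28) 427 (7, 299) r mm 10.7 [ 0.1454 -0.2379]
blob (544, 282, 16, 29) 359 (553, 299) r mm 9.1 [ 0.7131 -0.2369]
blob (150, 286, 262, 62) 8574 (272, 302) r mm 16.1 [ 0.4222 -0.2345]
blob (378, 399, 106, 10) 419 (390, 405) r mm 5.1 [ 0.5524 -0.3649]
```

View pics/w3.png

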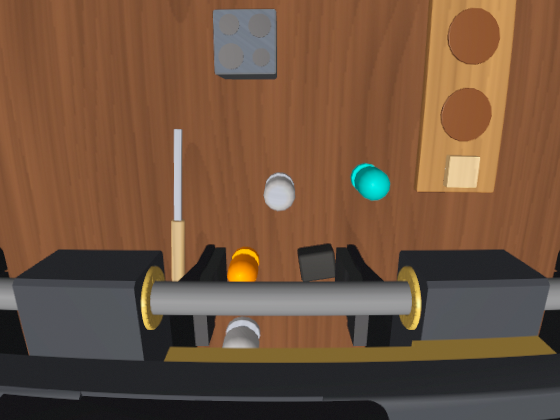

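View pics/t3.png

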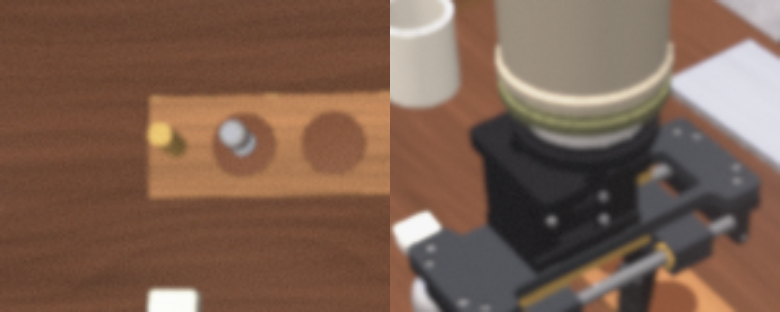

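Stake1 stands on disc1 near its centre, with the foot at (242,145) in the crop. Stake2 is at (279,193), directly below the tool, and teal and orange are clear of the fingers.

{"op": "play_rows", "data": {"increments": "0 0 0 -0.001 0 0.05 0.6;0 0 0 -0.001 0 0.1 0.6;0 0 0 -0.001 0 0.14 0.6;0 0 0 -0.001 0 0.17 0.6;0 0 0 -0.001 0 0.1855 0.6;0 0 0 -0.001 0 0.1855 0.6;0 0 0 -0.001 0 0.1855 0.6"}}

```text
time: 7.85
ee_pos: [0.4287, -0.1273, 0.0117]
eef_rot: [0.707, 0.707, -0.0, -0.0]
ft_force: [-0.4, -0.7, 0.2]
width: 0.0524
grip_force: 0.0
```

{"op": "play_rows", "data": {"increments": "0 0 0 0 0 0 0;0 0 0 0 0 0 0;0 0 0 0 0 0 0;0 0 0 0 0 0 0;0 0 0 0 0 0 0;0 0 0 0 0 0 0;0 0 0 0 0 -0.02 0;0 0 0 0 0 -0.05 0", "grip_force": 30}}

```text
time: 8.65
ee_pos: [0.427, -0.1274, 0.0609]
eef_rot: [0.707, 0.707, -0.001, -0.001]
ft_force: [0.2, 0.8, -1.8]
width: 0.0276
grip_force: 30.0
```

{"op": "play_rows", "data": {"increments": "0 0 0 0 0 -0.04 0;0 0 0 0 0 -0.06 0;0 0 0 0.02 0.02 -0.06 0;0 0 0 0.05 0.045 -0.06 0;0 0 0 0.08 0.07 -0.06 0;0 0 0 0.11 0.095 -0.06 0;0 0 0 0.14 0.12 -0.06 0;0 0 0 0.17 0.145 -0.06 0"}}

```text
time: 9.45
ee_pos: [0.5742, 0.044, 0.1213]
eef_rot: [0.707, 0.707, -0.0, -0.0]
ft_force: [0.7, -0.7, -1.1]
width: 0.0277
grip_force: 30.0
```

{"op": "play_rows", "data": {"increments": "0 0 0 0.025 0.02 0 0;0 0 0 0.0415 0.03 0 0;0 0 0 0.0415 0.03 0 0;0 0 0 0.0415 0.03 0 0;0 0 0 0.0415 0.03 0 0;0 0 0 0.0415 0.03 0 0"}}

```text
time: 10.05
ee_pos: [0.6032, 0.0829, 0.1217]
eef_rot: [0.708, 0.707, 0.0, 0.0]
ft_force: [-0.5, 0.1, -1.8]
width: 0.0274
grip_force: 30.0
```

```bash
python3 w.py w4
```

```text
10.05 [0.6032 0.0829 0.1217] [[0.002, 1.0, 0.0], [1.0, -0.002, -0.0], [-0.0, 0.0, -1.0]] 0.027384822415631317 [-0.56  0.39  0.43  1.65 -0.18  1.14 -0.08]
blob (511, 0, 49, 279) 9346 (537, 243) r mm 20.1 [0.7968 0.062 ]
blob (66, 6, 61, 57) 3162 (96, 34) r mm 21.2 [0.486  0.2051]
blob (266, 94, 33, 33) 824 (282, 110) r mm 10.7 [0.6055 0.1556]
blob (12, 138, 94, 72) 4926 (48, 175) r mm 26.9 [0.4401 0.1134]
blob (248, 230, 65, 52) 2578 (277, 257) r mm 17.6 [0.6017 0.053 ]
blob (0, 282, 69, 70) 2545 (35, 297) r mm 13.1 [0.4109 0.0172]
blob (493, 283, 67, 49) 2498 (524, 306) r mm 20.1 [0.7972 0.009 ]
blob (203, 285, 156, 42) 4796 (280, 306) r mm 15.5 [0.604  0.0124]
```

View pics/w4.png

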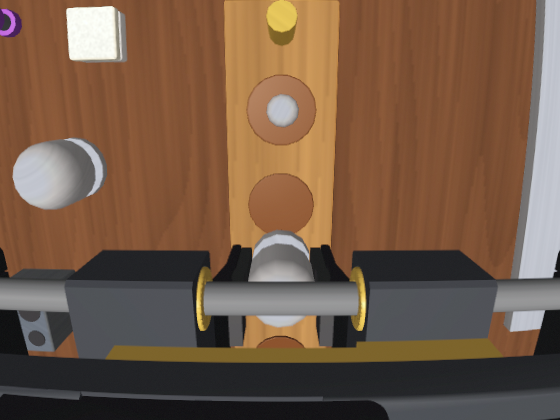

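Stake1 is centred on its disc at (282,110). Stake2 is held upright with its foot edge at (280,230), and its target disc is at (281,204).

```bash
cat > f.py <<'E'
from h import *
import sys
u,v,rad,fu,fv=map(float,sys.argv[1:])
s=read_state();c=camera("wrist");T=wristT(c,s);z=s["ee_pos"][2]
print("disc",onz(c,u,v,.015,T).round(4),"ee",s["ee_pos"].round(4))
for zz in(z-.0115,z-.0035):print("foot centre y",(onz(c,fu,fv,zz,T)[1]-rad).round(4))
E
python3 f.py 281 204 .0145 280 230.5
```

```text
disc [0.6049 0.0866 0.015 ] ee [0.6032 0.0831 0.1218]
foot centre y 0.0829
foot centre y 0.0856
```

{"op": "play_rows", "data": {"increments": "0 0 0 0.002 0.001 0.04 0;0 0 0 0.002 0.001 0.07 0;0 0 0 0.002 0.001 0.085 0;0 0 0 0.002 0.001 0.091 0;0 0 0 0.002 0.001 0.0945 0;0 0 0 0.002 0.001 0.0945 0;0 0 0 0.002 0.001 0.0945 0;0 0 0 0.002 0.001 0.0945 0"}}

```text
time: 10.95
ee_pos: [0.6051, 0.0862, 0.0281]
eef_rot: [0.707, 0.707, 0.001, 0.0]
ft_force: [1.0, -0.2, -0.6]
width: 0.0278
grip_force: 30.0
```

{"op": "play_rows", "data": {"increments": "0 0 0 0 0 0 0.37;0 0 0 0 0 0 0.45;0 0 0 0 0 0 0.6;0 0 0 0 0 0 0.75;0 0 0 0 0 0 0.75;0 0 0 0 0 -0.03 0.75;0 0 0 0 0 -0.07 0.75;0 0 0 0 0 -0.11 0.75"}}

```text
time: 11.75
ee_pos: [0.604, 0.0859, 0.138]
eef_rot: [0.707, 0.707, -0.0, -0.0]
ft_force: [1.9, 0.6, -0.4]
width: 0.0647
grip_force: 0.0
```

{"op": "play_rows", "data": {"increments": "0 0 0 -0.377 -0.216 -0.06 0.75;0 0 0 -0.377 -0.216 -0.06 0.75;0 0 0 -0.377 -0.216 -0.06 0.75;0 0 0 -0.377 -0.216 -0.06 0.75;0 0 0 -0.377 -0.216 -0.06 0.75;0 0 0 -0.377 -0.216 -0.06 0.75;0 0 0 -0.377 -0.216 -0.06 0.75;0 0 0 -0.377 -0.216 -0.06 0.75"}}

```text
time: 12.55
ee_pos: [0.4062, -0.2593, 0.1922]
eef_rot: [0.707, 0.707, 0.001, 0.0]
ft_force: [1.4, -0.2, 1.1]
width: 0.0651
grip_force: 0.0
```

```bash
python3 -c "
from h import *
print(read_state()['ee_pos'].round(4))"
```

```text
[ 0.4062 -0.2593  0.1922]
```

{"op": "play_rows", "data": {"increments": "0 0 0 -0.025 -0.014 -0.006 0.75;0 0 0 -0.025 -0.014 -0.006 0.75;0 0 0 -0.025 -0.014 -0.006 0.75;0 0 0 -0.025 -0.014 -0.006 0.75"}}

```text
time: 12.95
ee_pos: [0.3941, -0.2816, 0.1975]
eef_rot: [0.706, 0.708, 0.0, -0.0]
ft_force: [0.5, 0.0, -0.7]
width: 0.0652
grip_force: 0.0
```

```bash
python3 w.py w5
```

```text
12.95 [ 0.3941 -0.2816  0.1975] [[-0.002, 1.0, -0.0], [1.0, 0.002, 0.001], [0.001, -0.0, -1.0]] 0.06516413387160552 [-0.19  0.01  0.74  1.89 -0.01  1.24  0.55]
blob (201, 0, 11, 55) 498 (206, 25) r mm 4.6 [ 0.3336 -0.1398]
blob (252, 177, 42, 49) 1595 (273, 203) r mm 18.3 [ 0.388  -0.2903]
blob (122, 285, 318, 41) 9335 (272, 300) r mm 15.3 [ 0.3875 -0.3892]
blob (377, 397, 136, 13) 599 (401, 405) r mm 5.1 [ 0.5292 -0.5217]
```

View pics/w5.png

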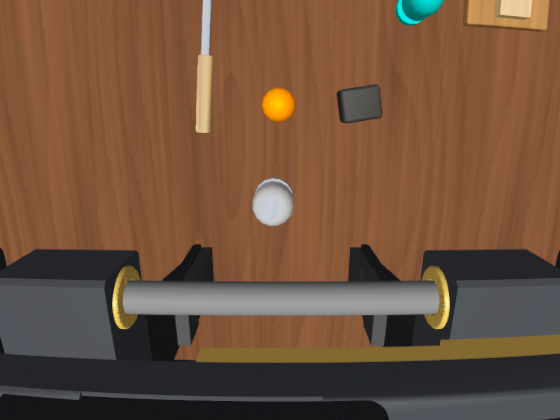

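Stake3 is at (273,204) in the wrist view, about 10 mm from the tool axis, and nothing is near the finger paths.

{"op": "play_rows", "data": {"increments": "0 0 0 -0.01 -0.006 0.04 0.75;0 0 0 -0.01 -0.006 0.09 0.75;0 0 0 -0.01 -0.006 0.13 0.75;0 0 0 -0.01 -0.006 0.165 0.75;0 0 0 -0.01 -0.006 0.186 0.75;0 0 0 -0.01 -0.006 0.186 0.75;0 0 0 -0.01 -0.006 0.186 0.75"}}

```text
time: 13.7
ee_pos: [0.3879, -0.2924, 0.012]
eef_rot: [0.707, 0.707, -0.0, -0.0]
ft_force: [0.4, 0.5, -0.2]
width: 0.0652
grip_force: 0.0
```

{"op": "play_rows", "data": {"increments": "0 0 0 0 0 0 0;0 0 0 0 0 0 0;0 0 0 0 0 0 0;0 0 0 0 0 0 0;0 0 0 0 0 0 0;0 0 0 0 0 0 0;0 0 0 0 0 -0.02 0;0 0 0 0 0 -0.05 0", "grip_force": 40}}

```text
time: 14.5
ee_pos: [0.386, -0.292, 0.0609]
eef_rot: [0.707, 0.707, -0.001, -0.002]
ft_force: [1.8, -0.7, -1.6]
width: 0.0364
grip_force: 40.0
```

{"op": "play_rows", "data": {"increments": "0 0 0 0 0 -0.04 0;0 0 0 0 0 -0.06 0;0 0 0 0.02 0.015 -0.06 0;0 0 0 0.055 0.04 -0.06 0;0 0 0 0.09 0.065 -0.06 0;0 0 0 0.125 0.09 -0.06 0;0 0 0 0.16 0.115 -0.06 0;0 0 0 0.195 0.14 -0.06 0"}}

```text
time: 15.3
ee_pos: [0.5279, -0.096, 0.1214]
eef_rot: [0.707, 0.707, -0.0, -0.0]
ft_force: [0.7, -1.0, -2.8]
width: 0.037
grip_force: 40.0
```

{"op": "play_rows", "data": {"increments": "0 0 0 0.035 0.025 0 0;0 0 0 0.07 0.05 0 0;0 0 0 0.1 0.07 0 0;0 0 0 0.1125 0.0765 0 0;0 0 0 0.1125 0.0765 0 0;0 0 0 0.1125 0.0765 0 0;0 0 0 0.1125 0.0765 0 0"}}

```text
time: 16.0
ee_pos: [0.6033, 0.0129, 0.1217]
eef_rot: [0.708, 0.706, -0.0, -0.0]
ft_force: [-0.3, -0.9, -3.9]
width: 0.0368
grip_force: 40.0
```

```bash
python3 w.py w6
```

```text
16.0 [0.6033 0.0129 0.1217] [[0.002, 1.0, -0.001], [1.0, -0.002, -0.001], [-0.001, -0.001, -1.0]] 0.03683666557957571 [-0.53  0.39  0.54  1.67 -0.22  1.14  0.07]
blob (267, 0, 30, 19) 348 (275, 9) r mm 2.8 [0.6016 0.1471]
blob (518, 0, 42, 259) 7426 (540, 235) r mm 17.7 [ 0.7977 -0.0012]
blob (0, 35, 96, 74) 5208 (34, 71) r mm 28.4 [0.4402 0.1145]
blob (260, 84, 47, 48) 1736 (283, 107) r mm 15.4 [0.606  0.0873]
blob (0, 205, 36, 66) 1142 (17, 240) r mm 7.0 [ 0.4061 -0.0051]
blob (236, 222, 89, 60) 3936 (276, 252) r mm 21.4 [ 0.6015 -0.0136]
blob (0, 283, 49, 29) 1262 (23, 296) r mm 13.3 [ 0.4007 -0.0528]
blob (513, 283, 47, 29) 1193 (534, 297) r mm 13.2 [ 0.804  -0.0533]
blob (183, 287, 196, 53) 6857 (280, 312) r mm 21.0 [ 0.604  -0.0627]
```

View pics/w6.png

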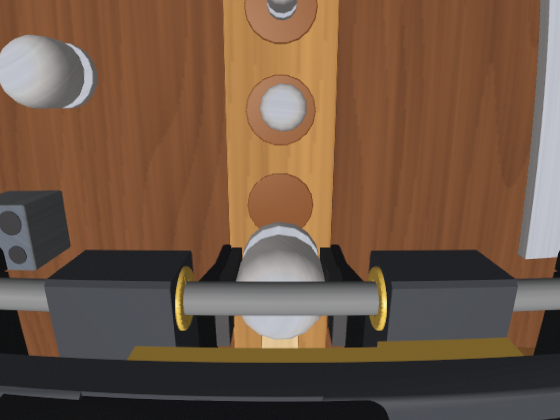

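Stake2 is centred on its disc at (283,107). Stake3 is held upright with its foot edge at (280,222), and disc3 is at (280,204).

```bash
python3 f.py 280.5 204 .019 280 222.5
```

```text
disc [0.6046 0.0165 0.015 ] ee [0.6034 0.0131 0.1218]
foot centre y 0.0125
foot centre y 0.015
```

{"op": "play_rows", "data": {"increments": "0 0 0 0.002 0.001 0.04 0;0 0 0 0.002 0.001 0.07 0;0 0 0 0.002 0.001 0.085 0;0 0 0 0.002 0.001 0.091 0;0 0 0 0.002 0.001 0.0945 0;0 0 0 0.002 0.001 0.0945 0;0 0 0 0.002 0.001 0.0945 0;0 0 0 0.002 0.001 0.0945 0"}}

```text
time: 16.9
ee_pos: [0.6057, 0.0168, 0.0283]
eef_rot: [0.707, 0.707, 0.001, 0.0]
ft_force: [0.1, 0.3, -3.6]
width: 0.037
grip_force: 40.0
```

{"op": "play_rows", "data": {"increments": "0 0 0 0 0 0 0.48;0 0 0 0 0 0 0.55;0 0 0 0 0 0 0.7;0 0 0 0 0 0 0.85;0 0 0 0 0 0 0.85;0 0 0 0 0 -0.03 0.85;0 0 0 0 0 -0.07 0.85;0 0 0 0 0 -0.11 0.85"}}

```text
time: 17.7
ee_pos: [0.6045, 0.0166, 0.1383]
eef_rot: [0.707, 0.707, -0.0, -0.0]
ft_force: [0.1, 0.2, 0.0]
width: 0.0737
grip_force: 0.0
```

{"op": "play_rows", "data": {"increments": "0 0 0 0.098 -0.1625 -0.06 1;0 0 0 0.098 -0.1625 -0.06 1;0 0 0 0.098 -0.1625 -0.06 1;0 0 0 0.098 -0.1625 -0.06 1;0 0 0 0.098 -0.1625 -0.06 1;0 0 0 0.098 -0.1625 -0.06 1;0 0 0 0.098 -0.1625 -0.06 1;0 0 0 0.098 -0.1625 -0.06 1"}}

```text
time: 18.5
ee_pos: [0.4431, 0.1138, 0.1967]
eef_rot: [0.708, 0.706, -0.001, 0.0]
ft_force: [-0.3, -0.4, -0.4]
width: 0.0872
grip_force: 0.0
```

```bash
python3 w.py w7
```

```text
18.5 [0.4431 0.1138 0.1967] [[0.002, 1.0, -0.001], [1.0, -0.002, -0.001], [-0.001, -0.001, -1.0]] 0.08721883495688848 [-0.83 -0.05  0.47  1.94  0.02  1.25 -0.37]
blob (295, 62, 41, 43) 1678 (314, 82) r mm 17.6 [0.4727 0.2088]
blob (442, 135, 42, 27) 805 (468, 149) r mm 11.9 [0.6112 0.1546]
blob (253, 161, 53, 59) 2418 (279, 193) r mm 23.3 [0.4425 0.1139]
blob (431, 201, 49, 42) 1365 (459, 224) r mm 16.4 [0.6112 0.0841]
blob (422, 263, 38, 17) 482 (438, 271) r mm 9.5 [0.5968 0.0366]
blob (78, 285, 406, 49) 11601 (248, 302) r mm 15.6 [0.4117 0.004 ]
```

View pics/w7.png

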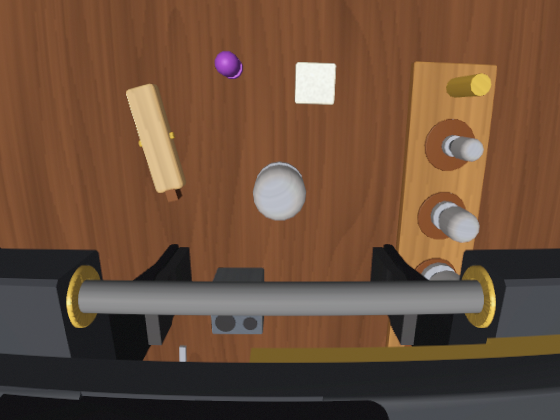

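Stake4 is at (279,193), directly below the tool, and the fingers clear the wooden brush and the grey block.

{"op": "play_rows", "data": {"increments": "0 0 0 -0.001 0 0.04 0.92;0 0 0 -0.001 0 0.09 0.92;0 0 0 -0.001 0 0.13 0.92;0 0 0 -0.001 0 0.165 0.92;0 0 0 -0.001 0 0.1855 0.92;0 0 0 -0.001 0 0.1855 0.92;0 0 0 -0.001 0 0.1855 0.92"}}

```text
time: 19.25
ee_pos: [0.4429, 0.1132, 0.0119]
eef_rot: [0.707, 0.707, -0.001, 0.0]
ft_force: [-0.2, 0.1, -0.1]
width: 0.0799
grip_force: 0.0
```

{"op": "play_rows", "data": {"increments": "0 0 0 0 0 0 0;0 0 0 0 0 0 0;0 0 0 0 0 0 0;0 0 0 0 0 0 0;0 0 0 0 0 0 0;0 0 0 0 0 0 0;0 0 0 0 0 -0.02 0;0 0 0 0 0 -0.05 0", "grip_force": 55}}

```text
time: 20.05
ee_pos: [0.4406, 0.1129, 0.0606]
eef_rot: [0.707, 0.707, -0.002, -0.001]
ft_force: [-0.2, 1.2, -5.3]
width: 0.0467
grip_force: 55.0
```

{"op": "play_rows", "data": {"increments": "0 0 0 0 0 -0.03 0;0 0 0 0 0 -0.06 0;0 0 0 0 0 -0.08 0;0 0 0 -0.025 0.02 -0.08 0;0 0 0 -0.055 0.045 -0.08 0;0 0 0 -0.085 0.07 -0.08 0;0 0 0 -0.115 0.095 -0.08 0;0 0 0 -0.145 0.125 -0.08 0"}}

```text
time: 20.85
ee_pos: [0.5675, -0.0323, 0.1411]
eef_rot: [0.707, 0.707, -0.0, -0.001]
ft_force: [-0.0, 0.5, -4.7]
width: 0.0467
grip_force: 55.0
```

{"op": "play_rows", "data": {"increments": "0 0 0 -0.015 0.025 0 0;0 0 0 -0.0225 0.0365 0.01 0;0 0 0 -0.0225 0.0365 0.02 0;0 0 0 -0.0225 0.0365 0.02 0;0 0 0 -0.0225 0.0365 0.02 0;0 0 0 -0.0225 0.0365 0.02 0"}}

```text
time: 21.45
ee_pos: [0.6037, -0.0529, 0.1222]
eef_rot: [0.707, 0.707, 0.0, -0.0]
ft_force: [1.3, 0.9, -4.6]
width: 0.0467
grip_force: 55.0
```

```bash
python3 w.py w8
```

```text
21.45 [ 0.6037 -0.0529  0.1222] [[-0.001, 1.0, 0.0], [1.0, 0.001, 0.001], [0.001, 0.0, -1.0]] 0.04665100951403203 [-0.49  0.41  0.64  1.67 -0.27  1.15  0.22]
blob (260, 0, 47, 31) 942 (280, 8) r mm 6.2 [0.6046 0.0821]
blob (530, 0, 30, 183) 4032 (546, 161) r mm 12.6 [ 0.7927 -0.0114]
blob (253, 83, 62, 62) 2977 (284, 114) r mm 20.0 [0.607  0.0174]
blob (0, 107, 19, 74) 750 (6, 146) r mm 6.0 [ 0.4114 -0.0015]
blob (225, 214, 111, 68) 5515 (273, 248) r mm 23.8 [ 0.5998 -0.0766]
blob (0, 283, 29, 28) 703 (12, 296) r mm 12.6 [ 0.3918 -0.1193]
blob (162, 285, 238, 64) 9462 (277, 318) r mm 24.6 [ 0.6028 -0.1336]
blob (533, 284, 27, 27) 630 (548, 297) r mm 11.6 [ 0.8172 -0.1189]
```

View pics/w8.png

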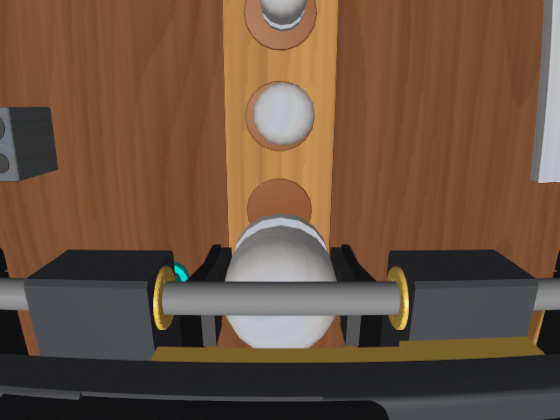

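Stake3 is centred on its disc at (284,114). Stake4 is held upright with its foot edge at (280,214), and disc4 is partly visible around (280,211).

```bash
python3 f.py 280 210 .024 280 214.5
```

```text
disc [ 0.6048 -0.0544  0.015 ] ee [ 0.6039 -0.053   0.1223]
foot centre y -0.0544
foot centre y -0.0521
```

{"op": "play_rows", "data": {"increments": "0 0 0 -0.001 0 0.04 0;0 0 0 -0.001 0 0.07 0;0 0 0 -0.001 0 0.085 0;0 0 0 -0.001 0 0.091 0;0 0 0 -0.001 0 0.095 0;0 0 0 -0.001 0 0.095 0;0 0 0 -0.001 0 0.095 0;0 0 0 -0.001 0 0.095 0"}}

```text
time: 22.35
ee_pos: [0.6046, -0.0547, 0.0277]
eef_rot: [0.707, 0.707, 0.001, 0.0]
ft_force: [-0.1, 0.3, -5.9]
width: 0.0466
grip_force: 55.0
```

{"op": "play_rows", "data": {"increments": "0 0 0 0 0 0 0.6;0 0 0 0 0 0 0.65;0 0 0 0 0 0 0.75;0 0 0 0 0 0 0.8;0 0 0 0 0 0 0.8;0 0 0 0 0 -0.03 0.8;0 0 0 0 0 -0.07 0.8;0 0 0 0 0 -0.11 0.8"}}

```text
time: 23.15
ee_pos: [0.6036, -0.0548, 0.1379]
eef_rot: [0.707, 0.707, -0.0, -0.0]
ft_force: [1.3, 0.2, 0.7]
width: 0.0695
grip_force: 0.0
```

{"op": "play_rows", "data": {"increments": "0 0 0 -0.04 -0.02 -0.04 0.8;0 0 0 -0.08 -0.05 -0.08 0.8;0 0 0 -0.12 -0.08 -0.1 0.8;0 0 0 -0.16 -0.12 -0.1 0.8;0 0 0 -0.2 -0.15 -0.1 0.8;0 0 0 -0.2 -0.15 -0.1 0.8;0 0 0 -0.2 -0.15 -0.1 0.8;0 0 0 -0.2 -0.15 -0.1 0.8"}}

```text
time: 23.95
ee_pos: [0.454, -0.2549, 0.237]
eef_rot: [0.708, 0.707, 0.001, 0.0]
ft_force: [0.5, 0.6, -0.7]
width: 0.0698
grip_force: 0.0
```

```bash
python3 - <<'E'
from h import *
c=camera("top");s=camera("side")
save("fin",np.hstack([cv2.resize(c["color"][120:210,165:365],None,fx=1.95,fy=1.95),cv2.resize(s["color"][120:210,200:400],None,fx=1.95,fy=1.95)]))
E
python3 w.py w9
```

```text
24.05 [ 0.4548 -0.2536  0.2366] [[-0.002, 1.0, -0.0], [1.0, 0.002, 0.0], [0.0, -0.0, -1.0]] 0.06969581589808056 [-0.33  0.09  0.81  1.75 -0.07  1.33  0.5 ]
blob (151, 0, 10, 90) 747 (156, 37) r mm 5.3 [ 0.3392 -0.1135]
blob (274, 118, 32, 29) 542 (286, 130) r mm 9.5 [ 0.4611 -0.1995]
blob (113, 284, 335, 60) 9961 (273, 300) r mm 17.1 [ 0.4478 -0.383 ]
blob (377, 398, 133, 12) 634 (402, 405) r mm 5.7 [ 0.6085 -0.5318]
```

View pics/fin.png

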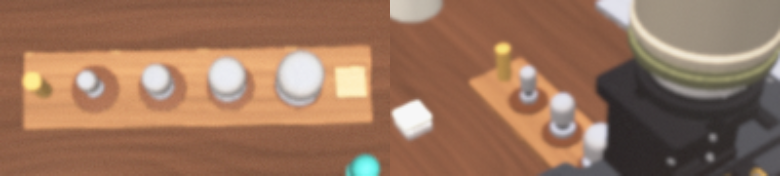

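View pics/w9.png

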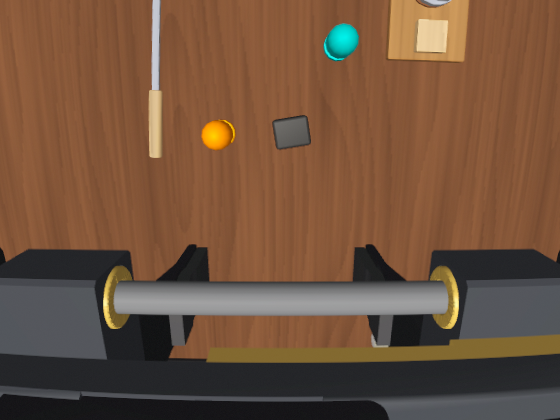

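The top crop shows all four stakes upright on their discs, in size order from the post: (90,85), (158,82), (228,80) and (300,80). The wrist view shows the gripper clear of everything, so I'm handing in.

```bash
python3 -c "
from bench import *
print(close_job())"
```

```text
the job is handed in; nothing more can be done
None
```

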